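Uncouple the plant dolly and hold up its drawbar

TASK

Uncouple the plant dolly from the ball mount: pull the locking pin up out of the coupler and leave it in the square seed tray, then slide the upright pull of the spring latch to the left as far as it goes and, keeping it pulled, lift the coupler off the ball. Finish holding the drawbar up steadily in the gripper, with the coupler at least 7 cm higher than it sat on the ball; do not put it down or let go. Leave everything else standing where it is.

Things in the scene. Friction and masses are not known exactly. Their poses are not given: they have to be found in the camera images.
- hitch: fixed ball mount (plate 90x80x6, ball 36 dia, centre 62 high) with the parked plant dolly (slatted deck 204 wide, 87 high, two pots on it). Origin on the bench under the ball; x runs along the drawbar from ball to dolly (away from the robot), y left, z up. Drawbar hinge axis: parallel to y through x=+220, z=67. Drawbar and coupler 52 wide, top 84 high; a flat latch arm on it, to 91 high
- tongue (a joint): hinge of the grey drawbar (tongue), rad: 0 = down, coupler over the ball; grows to 0.55 as the coupler goes up. The ball is 220 mm from the hinge: 0.33 rad lifts the coupler 71 mm. It swings freely and falls when let go; lifting at the latch pull takes 2 to 5 N. Unless the latch is pulled, its claw under the ball's flange stops the lift
- coupler (a point): point in the coupler at the ball's centre; 62 above the bench when down; turns with the drawbar
- latch (a joint): slide of the spring latch across the coupler, m: 0 = sprung shut, 0.018 = pulled fully to hitch +y (left). The spring pulls back with 4 N at 0, 8 N at 0.018. The claw clears the flange from 0.009 on. While the locking pin is in, the latch moves at most about 4 mm
- latch_grip (a point): grip point of the latch's upright black pull, which stands on the coupler over the ball: a block 24 (hitch x) by 14 (hitch y), from 91 to 134 above the bench; this point is on its axis, 116 above the bench. It moves with the latch and the drawbar
- pin: loose steel locking pin, 60 g, upright in a 10 wide, 22 deep hole in the coupler at hitch x=+72, y=+12. Round shank 8 dia, 34 long; collar 18 dia; above it a flat grip tab 22 wide (pin x), 10 thick (pin y), from 37 to 67. Origin at the shank's lower end (62 above the bench at the start), z up along the pin. Pull it straight up
- pin_grip (a point): grip point of the pin, in the middle of its tab, 54 above the pin's origin
- tray: fixed square black seed tray, 160x160 outside, walls 3 thick and 28 high, empty. Origin at the centre of its underside
- mug: bystander, sizes in mm: mug with handle, 90 tall, left near the robot; origin at its underside
- sprayer: bystander, sizes in mm: spray bottle, 249 tall, left, beyond the tray; origin at its underside
- scoop: bystander, sizes in mm: white scoop, 182 long, right; origin at its underside
- tin: bystander, sizes in mm: tin, 75 dia, 58 tall, right of the drawbar; origin at its underside
- clay_pot: bystander, sizes in mm: small terracotta pot, 66 dia, 58 tall, left of the drawbar; origin at its underside
- black_pot: bystander, sizes in mm: small black pot, 64 dia, 62 tall, right of the coupler; origin at its underside
- dropper: bystander, sizes in mm: dropper bottle, 33 dia, 102 tall, left; origin at its underside

How it is judged:
By the outcome, as a careful person would: the job done as asked, in the order asked, and still so for the second after the job is handed in, while the arm keeps its last pose, push and grip.
It also fails if it takes over 58 s, if anything falls off the work surface, if the arm or the gripper's body presses on something with over 40 N, if the wrist force passes 120 N, or if a joint passes its speed limit or range.

ROBOT

A 6-joint arm with a two-finger parallel gripper is mounted at the origin on the work surface; the furniture and walls round the work are solid. World frame = base frame: x ahead of the robot, y to its left, z up, the work surface at z = 0. Lengths are in m, angles in rad, forces in N, time in s.
With the tool pointing down it reaches from about 0.3 to 0.775 m from the base axis. Payload 14.6 kg.
Tool frame: the origin (TCP) lies midway between the tips of the shut fingers; the grasp point (between the pads) lies 19 mm behind it; z points along the fingers, y is the line along which they close (so a half turn about z gives the same grasp; the last joint's range is limited). The gripper opens to 94 mm and grips with 3 to 60 N. Pads are 16 mm wide; open, the fingers measure 119 mm over their backs; the gripper's body (75 mm by 177 mm) begins 78 mm behind the grasp point.
Start: joints at [1.117, 0.3, 1.521, -0, 1.321, -0.067], TCP at [0.207, 0.509, 0.17] pointing down, gripper open.
Joint ranges: [-3.03, 3.03], [-0.79, 2.21], [0.23, 2.52], [-1.04, 4.18], [0, 3.07], [-2.55, 2.55]. Speed limits (rad/s): [2.22, 2.22, 2.57, 3.14, 3.14, 3.14].

INTERFACE

Orientations are given as [roll, pitch, yaw] about the fixed x, y, z axes, in that order (R = Rz(yaw) Ry(pitch) Rx(roll)).
In Python, from station import telemetry, optics, ctrl gives the robot as it stands.
- The arm moves only by the tool carry_out, never from a script. Its argument "plan" is a list that holds one entry, the list of rows, each a list of 7 numbers: the shift along the tool's x, y, z in mm, then the turn, a rotation vector about the tool's x, y, z in rad, then the finger opening in mm, from 0 to 94. A call has 1 to 20 rows; each row shifts and turns the commanded pose from where the row before left it, along the tool's axes as they then stand; what a row does not reach is not made up. A row lasts 1/12 s, in which the tool goes at most 41.7 mm and 7.16 degrees, less where a joint would pass 70% of its speed; a pose out of reach is approached as far as the arm can. A call with a gripper value outside its range is refused whole. The fingers move at their own pace and stop on an object; "squeeze" is the grip in N (left out, the last holds). Time passes only in rows, so rows that do not move let the fingers close. It gives the time, the measured TCP pose, the force, the opening and the grip force at its end, in the units of the state.
- telemetry.get_obs(): the state, without advancing time (a new reading comes with each control period).
- optics.camera(name): name is "side" or "top" or "wrist"; returns a dict with "pixels" (480x640x3 uint8, red, green, blue), "intrinsics" (3x3 intrinsics, pixels), "origin" and "rotation" of the camera in the world. Camera axes: x right, y down, z forward; pixel columns grow to the right and rows downward; lengths in m; the calibration is good to about 2 mm. A picture is of the moment at which its call begins. There is no depth.
- ctrl.hand_in(): hands the job in; it is judged then, once.
The state is a dict: "time_s": time; "qpos": joint angles; "joint_vel": joint speeds; "tau": joint torques, N m; "ee_pos": TCP position; "eef_rot": TCP orientation; "force": force on the tool from outside, world axes, zero at the start; "moment": the same for the moment, N m; "grip_width": finger opening in m; "grip_force": force on a finger pad.
Only numpy, scipy, OpenCV 4.12 (cv2) and the standard library are available. Lean on these libraries where they do the work, as an engineer would, in place of code of your own. Each camera call takes 0.05 s, during which the arm holds its last target. There are 200 camera calls.

## Working session

There is one attempt and no reset: what is moved stays moved. The work goes in short steps, Python scripts to look and compute and a tool call to move; the robot and the scene stay as the last step left them, time stands still between calls to the robot, and variables do not carry over. Pictures are saved under pics/ and viewed, at most 10 in all, crops included, and the job is handed in when it is done.

Besides the shell and the picture viewer there is one more tool, called as name(argument=value, ...) on one line, values as JSON. carry_out: Moves the arm, as the interface text tells. Its arguments: {"type":"object","properties":{"plan":{"type":"array","items":{"type":"array","items":{"type":"array","items":{"type":"number"}}}},"squeeze":{"type":"number"}},"required":["plan"]}

```bash
mkdir -p pics; cat > h.py <<'E'
import numpy as np, cv2
from station import telemetry, optics, ctrl
from scipy.spatial.transform import Rotation as R
def snap(n,f):
    c=optics.camera(n); cv2.imwrite(f,c["pixels"][:,:,::-1]); np.savez(f+'.npz',K=c["intrinsics"],o=c["origin"],R=c["rotation"]); return c
def ray(f,u,v):
    d=np.load(f+'.npz'); r=d['R']@np.linalg.inv(d['K'])@np.array([u,v,1.]); return d['o'],r
def atz(f,u,v,z):
    o,r=ray(f,u,v); return o+r*(z-o[2])/r[2]
def proj(f,p):
    d=np.load(f+'.npz'); q=d['K']@d['R'].T@(np.array(p)-d['o']); return q[:2]/q[2]
E
python3 - <<'E'
from h import *
for n in("top","side"):
    c=snap(n,f'pics/{n}0.png'); print(n,c["origin"],c["rotation"].round(3).tolist(),c["intrinsics"][0,0])
o=telemetry.get_obs(); print(o)
E
```

```text
top [ 0.35911944 -0.0230919   1.60067832] [-3.061, -0.013, -1.548] 577.276940949687
side [-0.08998731 -1.14682456  0.79444456] [-2.059, -0.005, -0.483] 606.8095770328941
{'time_s': 0.1, 'qpos': array([ 1.11739172e+00,  3.00376418e-01,  1.52152147e+00, -2.52515184e-05,
        1.32070386e+00, -6.65727351e-02]), 'joint_vel': array([-3.40649110e-04, -2.19469294e-03, -1.41998522e-03,  1.25142385e-03,
       -1.09447989e-04,  8.51856048e-05]), 'tau': array([ 6.16641664e-04, -5.32649338e+01, -3.53279793e+01,  7.09325960e-02,
        2.34852458e-02, -4.61851059e-06]), 'ee_pos': array([0.20736643, 0.5091147 , 0.1692635 ]), 'eef_rot': array([-3.14058417e+00, -4.27232702e-05,  2.75476702e+00]), 'force': array([0.01816251, 0.24487315, 0.78193661]), 'moment': array([-0.0214919 ,  0.01767628,  0.01508576]), 'grip_force': 0.0, 'grip_width': 0.09379632516551653}
```

View pics/top0.png

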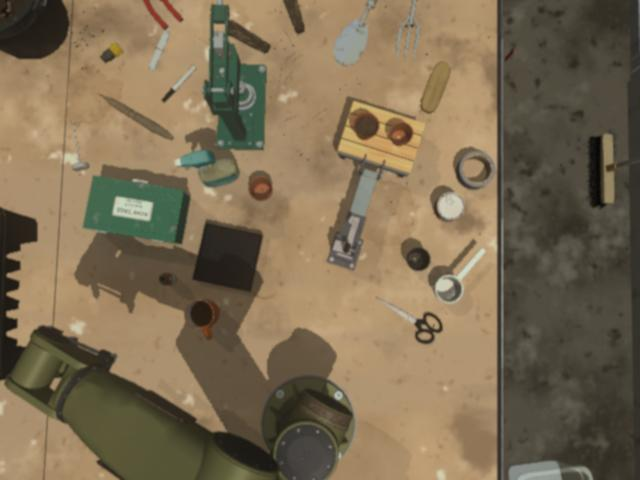

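View pics/side0.png

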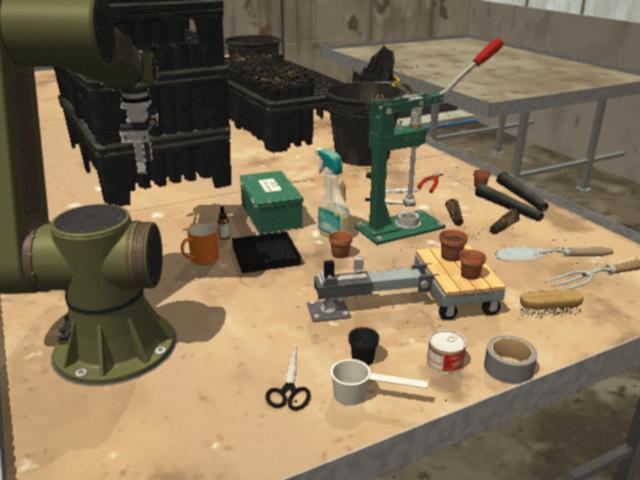

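The top view shows the hitch from the ball plate (345,250) along the drawbar to the deck (380,140), and the tray at (228,256). The side view shows the black latch pull at (329,270) and the pin tab at (358,264). I'll enlarge both.

```bash
sed -i "s/R=c\[\"rotation\"\]/R=R.from_euler('xyz',c['rotation']).as_matrix()/" h.py
python3 - <<'E'
from h import *
import shutil
for n in("top","side"): snap(n,f'pics/{n}0.png')
t=cv2.imread('pics/top0.png')[150:280,310:400]; s=cv2.imread('pics/side0.png')[240:330,300:400]
a=cv2.resize(t,None,fx=4.6,fy=4.6,interpolation=cv2.INTER_CUBIC); b=cv2.resize(s,None,fx=3.8,fy=3.8,interpolation=cv2.INTER_CUBIC)
im=np.zeros((600,800,3),np.uint8); im[:a.shape[0],:a.shape[1]]=a; im[:b.shape[0],420:420+b.shape[1]]=b
cv2.imwrite('pics/crop0.png',im); print(a.shape,b.shape)
E
```

```text
(598, 414, 3) (342, 380, 3)
```

View pics/crop0.png

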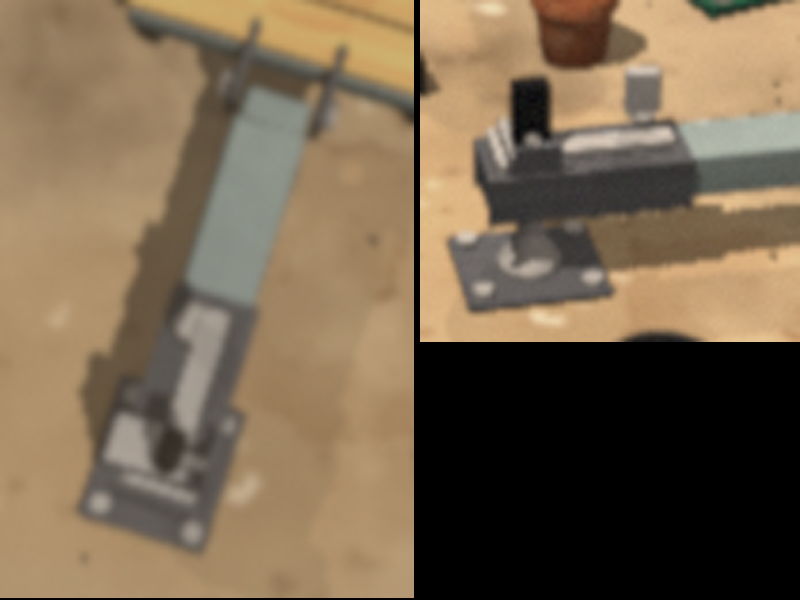

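Crop: pull top at about top pixel (347.4,247.2) and side pixel (329.2,261). The pin tab top is at side pixel (358.7,258.5). The drawbar centreline runs from (222,290) to (278,100) in the crop.

```bash
python3 - <<'E'
from h import *
T='pics/top0.png';S='pics/side0.png'
f=lambda a,b,z:atz(T,310+a/4.6,150+b/4.6,z)
a=f(222,290,.084);b=f(278,100,.084);yaw=np.arctan2(*(b-a)[1::-1]);print(a,b,yaw)
print('plate corners',[f(x,y,.006).round(3) for x,y in((80,513),(203,550),(243,410),(123,378))])
print('pull top',f(172,447,.134),'side',atz(S,329.2,261,.134))
print('pin side',atz(S,358.7,258.5,.129))
c=[np.array(atz(T,u,v,.028)) for u,v in((206,223),(262,232),(252,290),(194,280))];print('tray',np.mean(c,0),c)
# predict pin from ball & yaw
for p in (f(172,447,.134),):
  Rz=R.from_euler('z',yaw).as_matrix();q=p+Rz@[.072,.012,0];q[2]=.129;print(q,proj(S,q),proj(T,q))
for n,u,v,z in(('clay',260,187,.058),('black',418,259,.062),('mug',203,313,.09),('dropper',167,279,.1),('sprayer',195,158,.249)):print(n,atz(T,u,v,z))
E
```

```text
[ 0.5631199  -0.12079079  0.084     ] [ 0.67481955 -0.15115396  0.084     ] -0.26541545216556617
plate corners [array([ 0.436, -0.043,  0.006]), array([ 0.416, -0.117,  0.006]), array([ 0.501, -0.14 ,  0.006]), array([ 0.519, -0.067,  0.006])]
pull top [ 0.4680748  -0.09151039  0.134     ] side [ 0.47298511 -0.09056798  0.134     ]
pin side [ 0.54280809 -0.1029695   0.129     ]
tray [0.44366394 0.22669894 0.028     ] [array([0.53281581, 0.29145617, 0.028     ]), array([0.51186879, 0.13786329, 0.028     ]), array([0.35330604, 0.15981875, 0.028     ]), array([0.37666514, 0.31765755, 0.028     ])]
[ 0.54070135 -0.09881692  0.129     ] [356.99021723 257.92870344] [350.71886507 219.18345981]
clay [0.6307541 0.144122  0.058    ]
black [ 0.44630033 -0.28437231  0.062     ]
mug [0.29118517 0.27740226 0.09      ]
dropper [0.37680781 0.37174506 0.1       ]
sprayer [0.6626385  0.27945618 0.249     ]
```

```bash
cat >> h.py <<'E'
def to(p,yaw):
    "tool-frame shift mm and turn from the measured pose to TCP p, pointing down with yaw"
    o=telemetry.get_obs(); A=R.from_euler('xyz',o['eef_rot']); B=R.from_euler('xyz',[np.pi,0,yaw])
    return (A.inv().apply(np.array(p)-o['ee_pos'])*1000).round(1),(A.inv()*B).as_rotvec().round(3)
E
python3 -c "
from h import *
print(to([.541,-.101,.22],2.876))"
```

```text
(array([-539.2, -439.3,  -50.3]), array([-0.001, -0.   , -0.121]))
```

carry_out(plan=[[[0,0,-25,0,0,0,94],[0,0,-25,0,0,0,94],[-30,-24.4,0,0,0,0,94],[-30,-24.4,0,0,0,0,94],[-30,-24.4,0,0,0,0,94],[-30,-24.4,0,0,0,0,94],[-30,-24.4,0,0,0,0,94],[-30,-24.4,0,0,0,0,94],[-30,-24.4,0,0,0,0,94],[-30,-24.4,0,0,0,0,94],[-30,-24.4,0,0,0,0,94],[-30,-24.4,0,0,0,0,94],[-30,-24.4,0,0,0,0,94],[-30,-24.4,0,0,0,0,94],[-30,-24.4,0,0,0,0,94],[-30,-24.4,0,0,0,0,94],[-30,-24.4,0,0,0,0,94],[-30,-24.4,0,0,0,0,94],[-30,-24.4,0,0,0,0,94],[-30,-24.4,0,0,0,0,94]]])

```text
time_s: 1.87
ee_pos: [0.5424, -0.1031, 0.2196]
eef_rot: [3.142, -0.0, 2.755]
force: [-0.1, 0.3, 0.5]
grip_width: 0.0941
grip_force: 0.0
```

carry_out(plan=[[[0,0,0,0,0,-0.06,94],[0,0,0,0,0,-0.061,94],[0,0,0,0,0,0,94],[0,0,0,0,0,0,94],[0,0,0,0,0,0,94]]])

```text
time_s: 2.28
ee_pos: [0.5418, -0.1008, 0.2198]
eef_rot: [3.142, 0.0, 2.874]
force: [0.2, -0.8, -0.0]
grip_width: 0.094
grip_force: 0.0
```

```bash
python3 - <<'E'
from h import *
c=snap('wrist','pics/w1.png'); print(c['origin'],c['rotation'],c['intrinsics'][0,0])
print(to([.541,-.101,.22],2.876))
for p in([.541,-.101,.129],[.541,-.101,.099],[.468,-.092,.134]): print(proj('pics/w1.png',p))
E
```

```text
[ 0.46611413 -0.07875835  0.43443495] [2.87088497e+00 1.21915999e-03 1.30362828e+00] 364.15377755930695
(array([ 0.7, -0.5, -0.1]), array([-0.   ,  0.   , -0.001]))
[321.9513156  234.08229297]
[322.11718767 226.21572347]
[308.56027667 147.34474256]
```

View pics/w1.png

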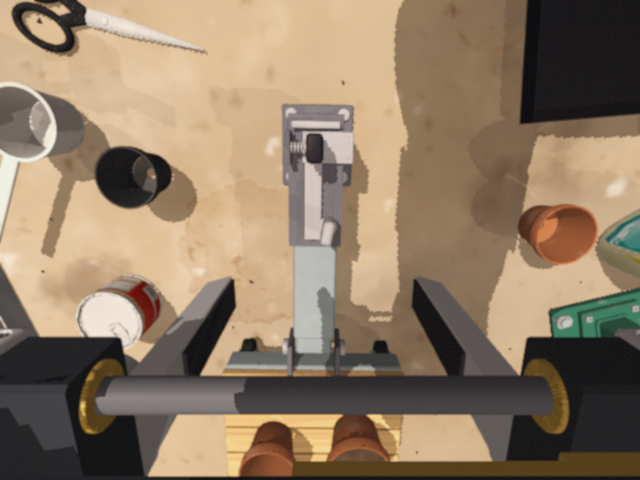

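Wrist view: pin at about (330,232), pull at (315,148). Both sit right of my prediction by about 8 px, or 6 mm to the left in the world. I'll enlarge it.

```bash
python3 - <<'E'
from h import *
t=cv2.imread('pics/w1.png')[95:370,255:385]
cv2.imwrite('pics/crop1.png',cv2.resize(t[:200],None,fx=3*1,fy=3*1,interpolation=cv2.INTER_CUBIC)[:600])
E
```

```text
(no output)
```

View pics/crop1.png

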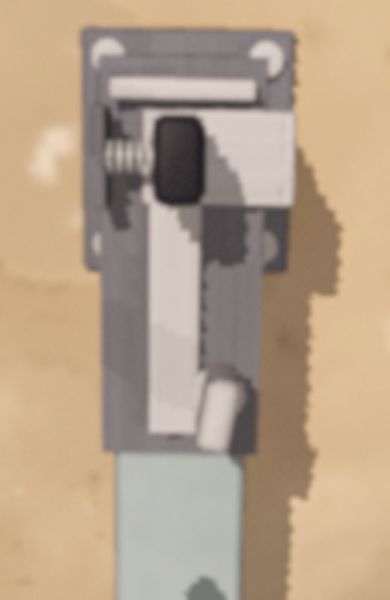

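```bash
cat > fit.py <<'E'
from h import *
from scipy.optimize import minimize
def mask(pts):
    m=np.zeros((600,400),np.uint8); cv2.fillConvexPoly(m,cv2.convexHull(np.round(pts).astype(np.int32)),1); return m
def fit(f,off,k,poly,sx,sy,z0,z1,x0,fixyaw=None):
    ob=mask(np.array(poly,float))
    def pts(q):
        r=R.from_euler('z',q[2] if fixyaw is None else fixyaw)
        return np.array([(proj(f,r.apply([a*sx/2,b*sy/2,0])+[q[0],q[1],z])-off)*k for a in(-1,1) for b in(-1,1) for z in(z0,z1)])
    def cost(q): m=mask(pts(q)); return 1-(m&ob).sum()/(m|ob).sum()
    return min((minimize(cost,[*x0,y],method='Nelder-Mead',options=dict(initial_simplex=[[*x0,y],[x0[0]+.01,x0[1],y],[x0[0],x0[1]+.01,y],[*x0,y+.3]])) for y in(-.6,-.265,0,.4)),key=lambda r:r.fun)
E
python3 - <<'E'
from fit import *
a=('pics/w1.png',np.array([255,95]),3)
r=fit(*a,[(212,376),(240,378),(245,388),(230,448),(222,452),(200,447),(196,440)],.022,.010,.099,.129,(.541,-.099));print('pin',r.x,r.fun)
r=fit(*a,[(160,116),(198,116),(204,125),(204,195),(195,204),(163,204),(154,196),(154,125)],.024,.014,.091,.134,(.468,-.092),-.265);print('pull',r.x,r.fun)
f=lambda u,v,z:atz('pics/w1.png',255+u/3,95+v/3,z)
p=[f((103+258)/2,275,.084),f((117+243)/2,590,.084)];print('bar',p,np.arctan2(*(p[1]-p[0])[1::-1]))
print('plate',[f(u,v,.006).round(4) for u,v in((82,30),(296,32),(287,271),(85,271))])
E
```

```text
pin [ 0.54343268 -0.09571356 -0.45529554] 0.2638463679376566
pull [ 0.47048007 -0.08738087 -0.73380273] 0.121726963821707
bar [array([ 0.50508734, -0.09811673,  0.084     ]), array([ 0.60963055, -0.12759713,  0.084     ])] -0.2748553798596532
plate [array([ 0.4175, -0.1132,  0.006 ]), array([ 0.439 , -0.0372,  0.006 ]), array([ 0.5232, -0.0619,  0.006 ]), array([ 0.5024, -0.138 ,  0.006 ])]
```

```bash
python3 -c "
from h import *
print(to([.5434,-.0955,.098],2.80))"
```

```text
(array([-1.000e-01,  5.500e+00,  1.219e+02]), array([-0.   ,  0.   ,  0.075]))
```

carry_out(plan=[[[0,5.5,0,0,0,0,60],[0,0,0,0,0,0.075,60],[0,0,30,0,0,0,60],[0,0,30,0,0,0,60],[0,0,25,0,0,0,60],[0,0,20,0,0,0,60],[0,0,12,0,0,0,60],[0,0,5,0,0,0,60],[0,0,0,0,0,0,60],[0,0,0,0,0,0,60],[0,0,0,0,0,0,60]]], squeeze=15)

```text
time_s: 3.25
ee_pos: [0.5439, -0.0958, 0.0989]
eef_rot: [3.141, 0.002, 2.801]
force: [0.2, 0.3, 0.3]
grip_width: 0.0601
grip_force: 0.0
```

carry_out(plan=[[[0,0,0,0,0,0,20],[0,0,0,0,0,0,10],[0,0,0,0,0,0,4],[0,0,0,0,0,0,4],[0,0,0,0,0,0,4],[0,0,0,0,0,0,4],[0,0,0,0,0,0,4],[0,0,0,0,0,0,4],[0,0,0,0,0,0,4],[0,0,0,0,0,0,4],[0,0,0,0,0,0,4],[0,0,0,0,0,0,4]]])

```text
time_s: 4.25
ee_pos: [0.5433, -0.0958, 0.0978]
eef_rot: [3.142, 0.0, 2.801]
force: [-1.3, -0.4, 0.3]
grip_width: 0.0044
grip_force: 0.0
```

Width 4.4 mm with no grip force, so the fingers missed the tab. I'll look.

```bash
python3 - <<'E'
from h import *
snap('wrist','pics/w2.png'); snap('side','pics/s2.png')
w=cv2.imread('pics/w2.png')[60:420,200:440]; s=cv2.imread('pics/side0.png')
s=cv2.resize(cv2.imread('pics/s2.png')[210:320,300:410],None,fx=3.6,fy=3.6,interpolation=cv2.INTER_CUBIC)
w=cv2.resize(w,None,fx=1.65,fy=1.65,interpolation=cv2.INTER_CUBIC)
im=np.zeros((600,800,3),np.uint8);im[:w.shape[0],:w.shape[1]]=w;im[:s.shape[0],400:400+s.shape[1]]=s
cv2.imwrite('pics/c2.png',im); print(w.shape,telemetry.get_obs()['grip_width'],telemetry.get_obs()['force'])
E
```

```text
(594, 396, 3) 0.003953379638223612 [-1.29874466  0.03838904  0.36731731]
```

View pics/c2.png

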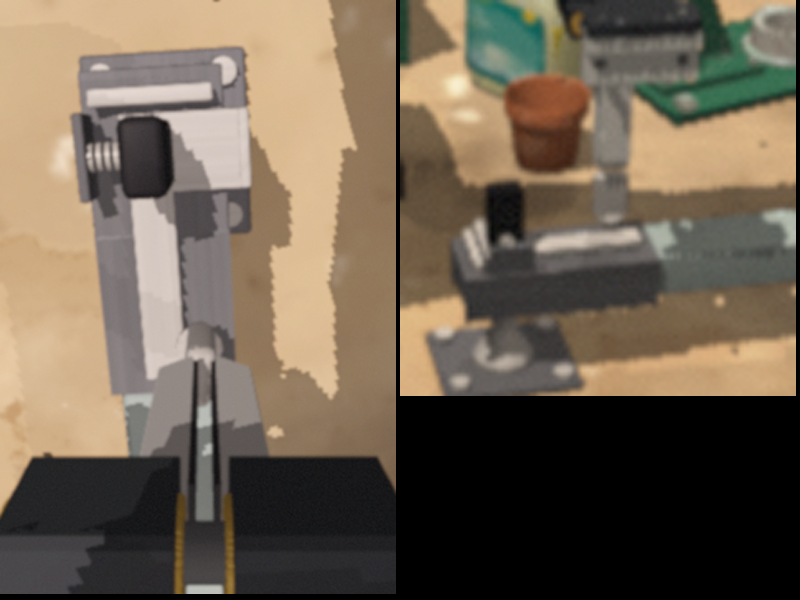

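```bash
python3 - <<'E'
from h import *
W='pics/w2.png'
g=lambda p,f=W:((proj(f,p)-[200,60])*1.65).round(0)
for n,p in dict(tcp=[.5433,-.0958,.098],pintop=[.5434,-.0955,.129],pincollar=[.5434,-.0955,.097],pull=[.4705,-.0875,.134],tcpup=[.5433,-.0958,.15]).items(): print(n,g(p))
for z in(.097,.129): print(atz(W,200+203/1.65,60+335/1.65,z))
E
```

```text
tcp [201. 349.]
pintop [202. 381.]
pincollar [202. 348.]
pull [143. 160.]
tcpup [200. 410.]
[ 0.53865754 -0.09343638  0.097     ]
[ 0.5283615  -0.08970119  0.129     ]
```

```bash
python3 - <<'E'
from h import *
w=cv2.imread('pics/w2.png')[225:330,270:380]
w=cv2.resize(w,None,fx=5.5,fy=5.5,interpolation=cv2.INTER_CUBIC)
cv2.imwrite('pics/c3.png',w)
E
```

```text
(no output)
```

View pics/c3.png

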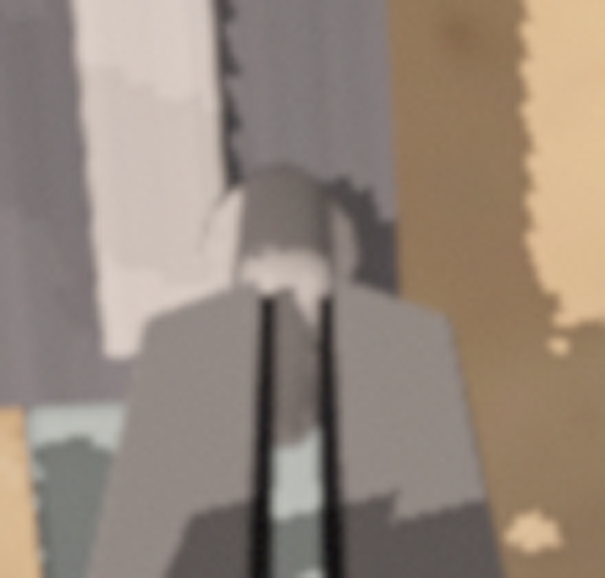

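The fingertips appear about 10 mm further along the bar than the TCP should project, so I'll check that against w1.

```bash
python3 - <<'E'
from h import *
y=2.874;r=R.from_euler('xyz',[np.pi,0,y]);t=np.array([.5418,-.1008,.2198])
for dx in(-8,0,8):
  for z in(0,-19,-40): print(dx,z,[proj('pics/w1.png',t+r.apply(np.array([dx,s*47,z])/1000)).round(0).tolist() for s in(-1,1)])
t=np.array([.5433,-.0958,.0978]);r=R.from_euler('xyz',[np.pi,0,2.801])
print('c3 px')
for dx in(-8,0,8):
  for z in(0,-19,-31,-60): print(dx,z,[((proj('pics/w2.png',t+r.apply(np.array([dx,s*2,z])/1000))-[270,225])*5.5).round(0).tolist() for s in(-1,1)])
hR=R.from_euler('z',-.275)
print('tab top corners',[((proj('pics/w2.png',np.array([.5434,-.0955,z])+hR.apply([a*.011,b*.005,0]))-[270,225])*5.5).round().tolist() for z in(.099,.129) for a in(-1,1) for b in(-1,1)])
E
```

```text
-8 0 [[247.0, 283.0], [396.0, 283.0]]
-8 -19 [[241.0, 295.0], [403.0, 295.0]]
-8 -40 [[232.0, 312.0], [411.0, 312.0]]
0 0 [[247.0, 271.0], [397.0, 271.0]]
0 -19 [[240.0, 282.0], [403.0, 283.0]]
0 -40 [[231.0, 298.0], [412.0, 298.0]]
8 0 [[246.0, 259.0], [398.0, 259.0]]
8 -19 [[239.0, 269.0], [404.0, 270.0]]
8 -40 [[230.0, 283.0], [413.0, 283.0]]
c3 px
-8 0 [[268.0, 320.0], [303.0, 320.0]]
-8 -19 [[266.0, 388.0], [304.0, 388.0]]
-8 -31 [[264.0, 437.0], [304.0, 437.0]]
-8 -60 [[259.0, 584.0], [305.0, 584.0]]
0 0 [[268.0, 254.0], [303.0, 254.0]]
0 -19 [[266.0, 317.0], [304.0, 317.0]]
0 -31 [[264.0, 363.0], [304.0, 363.0]]
0 -60 [[258.0, 499.0], [306.0, 499.0]]
8 0 [[268.0, 188.0], [303.0, 188.0]]
8 -19 [[265.0, 245.0], [304.0, 245.0]]
8 -31 [[263.0, 287.0], [304.0, 287.0]]
8 -60 [[258.0, 412.0], [306.0, 412.0]]
tab top corners [[237.0, 168.0], [327.0, 163.0], [251.0, 351.0], [338.0, 346.0], [228.0, 262.0], [331.0, 256.0], [245.0, 468.0], [344.0, 462.0]]
```

```bash
python3 - <<'E'
from h import *
S='pics/s2.png'
for z in(.098,.117,.129,.14,.15): p=proj(S,[.5433,-.0958,z]);print(z,p.round(1),((p-[300,210])*3.6+[400,0]).round())
for z in(.169,.188,.2,.21):print(z,proj('pics/side0.png',[.2074,.5091,z]).round(1))
o=telemetry.get_obs();print(o['qpos'],o['ee_pos'])
s=cv2.imread('pics/s2.png')[225:285,330:390]; a=cv2.imread('pics/side0.png')[130:190,115:175]
cv2.imwrite('pics/c4.png',cv2.resize(np.hstack([s,a]),None,fx=6.6,fy=6.6,interpolation=cv2.INTER_CUBIC))
E
```

```text
0.098 [356.9 268.9] [605. 212.]
0.117 [357.2 261.7] [606. 186.]
0.129 [357.3 257.1] [606. 170.]
0.14 [357.4 252.9] [607. 154.]
0.15 [357.6 249. ] [607. 141.]
0.169 [146.4 179.5]
0.188 [145.5 173.1]
0.2 [144.9 169. ]
0.21 [144.4 165.6]
[-2.40912068e-01  3.72545463e-01  1.59896534e+00 -2.99885947e-05
  1.17008880e+00 -1.47089756e+00] [ 0.54332979 -0.09580752  0.09774736]
```

View pics/c4.png

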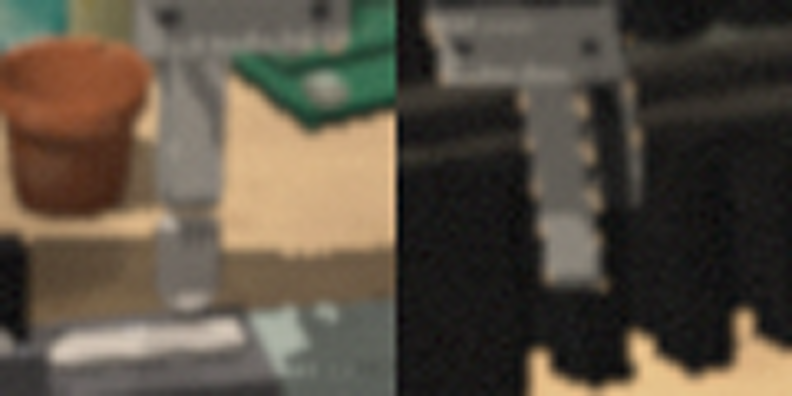

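The fingertip ends at side row ~256, which is z≈0.13, just above the tab. So the real fingertips are about 32 mm behind the reported TCP. I'll open and go down about 32 mm, watching the force.

carry_out(plan=[[[0,0,0,0,0,0,50],[0,0,0,0,0,0,50],[0,0,0,0,0,0,50],[0,0,0,0,0,0,50],[0,0,0,0,0,0,50],[0,0,0,0,0,0,50],[0,0,7,0,0,0,50],[0,0,7,0,0,0,50],[0,0,6,0,0,0,50],[0,0,5,0,0,0,50],[0,0,4,0,0,0,50],[0,0,2,0,0,0,50],[0,0,0,0,0,0,50],[0,0,0,0,0,0,50]]])

```text
time_s: 5.52
ee_pos: [0.5434, -0.0958, 0.0668]
eef_rot: [-3.142, 0.0, 2.801]
force: [0.2, -0.4, 1.0]
grip_width: 0.0501
grip_force: 0.0
```

carry_out(plan=[[[0,0,0,0,0,0,20],[0,0,0,0,0,0,10],[0,0,0,0,0,0,4],[0,0,0,0,0,0,4],[0,0,0,0,0,0,4],[0,0,0,0,0,0,4],[0,0,0,0,0,0,4],[0,0,0,0,0,0,4],[0,0,0,0,0,0,4],[0,0,0,0,0,0,4]]])

```text
time_s: 6.35
ee_pos: [0.5432, -0.0962, 0.0667]
eef_rot: [-3.141, -0.0, 2.801]
force: [-1.6, -5.4, -0.1]
grip_width: 0.0101
grip_force: 15.0
```

carry_out(plan=[[[0,-1,0,0,0,0,4],[0,0,-3,0,0,0,4],[0,0,-4,0,0,0,4],[0,0,-5,0,0,0,4],[0,0,-8,0,0,0,4],[0,0,-10,0,0,0,4],[0,0,-15,0,0,0,4],[0,0,-20,0,0,0,4],[0,0,-20,0,0,0,4],[0,0,-20,0,0,0,4],[0,0,0,0,0,0,4]]], squeeze=20)

```text
time_s: 7.27
ee_pos: [0.5446, -0.0969, 0.1767]
eef_rot: [3.141, 0.007, 2.801]
force: [0.0, -0.3, 0.0]
grip_width: 0.0103
grip_force: 20.0
```

```bash
python3 - <<'E'
from h import *
print(to([.444,.229,.172],2.801), telemetry.get_obs()['grip_width'])
snap('side','pics/s5.png'); im=cv2.imread('pics/s5.png')[180:330,290:420]
cv2.imwrite('pics/c5.png',cv2.resize(im,None,fx=4,fy=4,interpolation=cv2.INTER_CUBIC))
E
```

```text
(array([203.8, 273.6,   3.5]), array([ 0.001,  0.007, -0.   ])) 0.010276300411732485
```

View pics/c5.png

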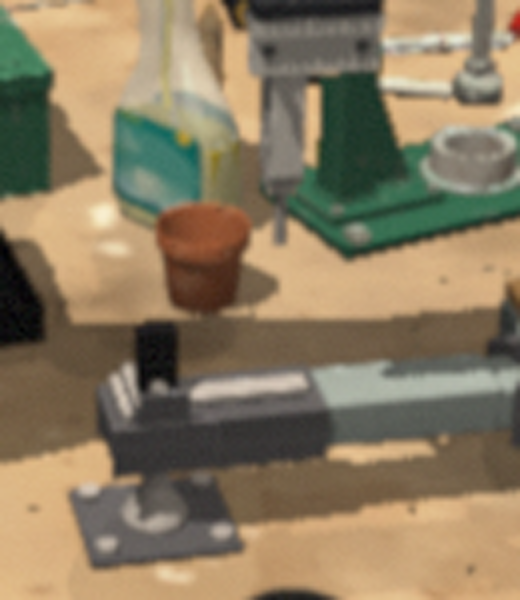

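The pin is out and held upright in the fingers (shank tip at (280,240)), and the coupler is undisturbed. Next it goes to the tray.

carry_out(plan=[[[10,13.6,0,0,0,0,4],[20,27,0,0,0,0,4],[20,27,0,0,0,0,4],[20,27,0,0,0,0,4],[20,27,0,0,0,0,4],[20,27,0,0,0,0,4],[20,27,0,0,0,0,4],[20,27,0,0,0,0,4],[20,27,0,0,0,0,4],[20,27,0,0,0,0,4],[14,17,0,0,0,0,4],[10,13.6,0,0,0,0,4],[0,0,0,0,0,0,4],[0,0,25,0,0,0,4],[0,0,35,0,0,0,4],[0,0,35,0,0,0,4],[0,0,30,0,0,0,4],[0,0,15,0,0,0,4],[0,0,10,0,0,0,4],[0,0,0,0,0,0,4]]])

```text
time_s: 8.98
ee_pos: [0.4364, 0.2444, 0.0198]
eef_rot: [-3.139, -0.002, 2.8]
force: [-0.6, -0.2, -1.1]
grip_width: 0.0097
grip_force: 20.0
```

carry_out(plan=[[[0,0,5,0,0,0,4],[0,0,5,0,0,0,4],[0,0,3,0,0,0,4],[0,0,0,0,0,0,4],[0,0,0,0,0,0,4]]])

```text
time_s: 9.4
ee_pos: [0.4375, 0.2456, 0.0091]
eef_rot: [3.141, 0.0, 2.801]
force: [1.1, 0.1, -0.1]
grip_width: 0.0096
grip_force: 20.0
```

carry_out(plan=[[[0,-9,0,0,0,0,4],[0,-9,0,0,0,0,4],[0,0,0,0,0,0,4],[0,0,0,0,0,0,30],[0,0,0,0,0,0,30],[0,0,0,0,0,0,30],[0,0,0,0,0,0,30],[0,0,0,0,0,0,30],[0,0,0,0,0,0,30],[0,0,-10,0,0,0,30],[0,0,-25,0,0,0,30],[0,0,-40,0,0,0,30],[0,0,-40,0,0,0,30],[0,0,-40,0,0,0,30],[0,0,-20,0,0,0,30],[0,0,0,0,0,0,30]]])

```text
time_s: 10.73
ee_pos: [0.4329, 0.2293, 0.1894]
eef_rot: [3.136, 0.006, 2.801]
force: [-0.2, 0.3, 0.2]
grip_width: 0.0297
grip_force: 0.0
```

```bash
python3 - <<'E'
from h import *
c=snap('side','pics/s6.png'); snap('wrist','pics/w6.png')
print(to([.4705,-.0873,.18],2.867),telemetry.get_obs()['grip_width'])
# bright pixels inside the tray in the side view
g=cv2.cvtColor(cv2.imread('pics/s6.png'),cv2.COLOR_BGR2GRAY)[238:268,238:296]; print((g>90).sum()); g0=cv2.cvtColor(cv2.imread('pics/side0.png'),cv2.COLOR_BGR2GRAY)[238:268,238:296]
ys,xs=np.nonzero(cv2.absdiff(g,g0)>40);print(len(xs),xs.min()+238,xs.max()+238,ys.min()+238,ys.max()+238)
print(proj('pics/s6.png',[.44,.228,.003]),proj('pics/s6.png',[.44,.228,.07]))
E
```

```text
(array([-142.5, -284.6,    4.3]), array([ 0.001,  0.001, -0.066])) 0.029929640172416734
8
114 258 295 238 267
[263.95900108 255.56221602] [262.85818264 233.64424482]
```

carry_out(plan=[[[-7.1,-14.3,0,0,0,0,50],[-14.2,-28.5,0,0,0,0,50],[-14.2,-28.5,0,0,0,0,50],[-14.2,-28.5,0,0,0,0,50],[-14.2,-28.5,0,0,0,0,50],[-14.2,-28.5,0,0,0,0,50],[-14.2,-28.5,0,0,0,0,50],[-14.2,-28.5,0,0,0,0,50],[-14.2,-28.5,0,0,0,0,50],[-14.2,-28.5,0,0,0,0,50],[-7.1,-14.3,0,0,0,0,50],[0,0,0,0,0,-0.066,50],[0,0,0,0,0,0,50],[0,0,0,0,0,0,50],[0,0,0,0,0,0,50]]])

```text
time_s: 12.08
ee_pos: [0.4695, -0.0871, 0.1831]
eef_rot: [3.142, -0.001, 2.866]
force: [0.1, 0.3, -0.7]
grip_width: 0.0498
grip_force: 0.0
```

```bash
python3 -c "
from h import *
print(to([.4705,-.0873,.067],2.867))"
```

```text
(array([-1.100e+00,  1.000e-01,  1.161e+02]), array([ 0.   , -0.001, -0.001]))
```

carry_out(plan=[[[-1,0,15,0,0,0,50],[0,0,30,0,0,0,50],[0,0,30,0,0,0,50],[0,0,20,0,0,0,50],[0,0,12,0,0,0,50],[0,0,6,0,0,0,50],[0,0,3,0,0,0,50],[0,0,0,0,0,0,50],[0,0,0,0,0,0,50]]], squeeze=35)

```text
time_s: 12.83
ee_pos: [0.4712, -0.0878, 0.0685]
eef_rot: [-3.142, 0.001, 2.867]
force: [0.7, -0.0, 1.3]
grip_width: 0.0502
grip_force: 0.0
```

carry_out(plan=[[[0,0,0,0,0,0,25],[0,0,0,0,0,0,15],[0,0,0,0,0,0,8],[0,0,0,0,0,0,8],[0,0,0,0,0,0,8],[0,0,0,0,0,0,8],[0,0,0,0,0,0,8],[0,0,0,0,0,0,8],[0,0,0,0,0,0,8]]])

```text
time_s: 13.58
ee_pos: [0.4708, -0.0882, 0.0678]
eef_rot: [-3.141, 0.0, 2.866]
force: [-1.7, -4.3, 0.6]
grip_width: 0.0139
grip_force: 35.0
```

carry_out(plan=[[[0,2,0,0,0,0,8],[0,2,0,0,0,0,8],[0,2,0,0,0,0,8],[0,2,0,0,0,0,8],[0,2,0,0,0,0,8],[0,2,0,0,0,0,8],[0,2,0,0,0,0,8],[0,2,0,0,0,0,8],[0,0,0,0,0,0,8],[0,0,0,0,0,0,8]]])

```text
time_s: 14.42
ee_pos: [0.4753, -0.0727, 0.0678]
eef_rot: [-3.141, 0.0, 2.867]
force: [-1.3, -7.6, 1.0]
grip_width: 0.0136
grip_force: 35.0
```

carry_out(plan=[[[0,1,0,0,0,0,8],[0,0.5,0,0,0,0,8],[0,0,0,0,0,0,8],[0,0,0,0,0,0,8]]])

```text
time_s: 14.75
ee_pos: [0.4756, -0.0716, 0.0678]
eef_rot: [-3.14, 0.0, 2.867]
force: [-1.5, -10.0, 1.9]
grip_width: 0.0138
grip_force: 35.0
```

At the stop: the force jumped by 2 N over the last mm. Now lifting along the arc, starting slowly.

carry_out(plan=[[[0,0.5,0,0,0,0,8],[-0.03,0,-2.2,0,0.01,0,8],[-0.05,0,-4.4,0,0.02,0,8],[-0.05,0,-4.4,0,0.02,0,8],[-0.05,0,-4.4,0,0.02,0,8],[0,0,0,0,0,0,8],[0,0,0,0,0,0,8]]])

```text
time_s: 15.33
ee_pos: [0.476, -0.0717, 0.0829]
eef_rot: [-3.14, -0.071, 2.867]
force: [-2.4, -13.4, -1.9]
grip_width: 0.0135
grip_force: 35.0
```

carry_out(plan=[[[-0.1,0,-5.5,0,0.025,0,8],[-0.1,0,-5.5,0,0.025,0,8],[-0.1,0,-5.5,0,0.025,0,8],[-0.1,0,-5.5,0,0.025,0,8],[-0.1,0,-5.5,0,0.025,0,8],[-0.1,0,-5.5,0,0.025,0,8],[-0.1,0,-5.5,0,0.025,0,8],[0,0,0,0,0,0,8],[0,0,0,0,0,0,8]]])

```text
time_s: 16.08
ee_pos: [0.4818, -0.0735, 0.1208]
eef_rot: [-3.139, -0.247, 2.866]
force: [-4.7, -12.5, -1.1]
grip_width: 0.0135
grip_force: 35.0
```

carry_out(plan=[[[-0.1,0,-5.5,0,0.025,0,8],[-0.1,0,-5.5,0,0.025,0,8],[-0.1,0,-5.5,0,0.025,0,8],[-0.1,0,-5.5,0,0.025,0,8],[-0.1,0,-5.5,0,0.025,0,8],[-0.1,0,-5.5,0,0.025,0,8],[-0.05,0,-3.3,0,0.015,0,8],[0,0,0,0,0,0,8],[0,0,0,0,0,0,8],[0,0,0,0,0,0,8],[0,0,0,0,0,0,8],[0,0,0,0,0,0,8]]])

```text
time_s: 17.08
ee_pos: [0.493, -0.0768, 0.1551]
eef_rot: [-3.139, -0.411, 2.865]
force: [-6.7, -13.4, 0.7]
grip_width: 0.0137
grip_force: 35.0
```

```bash
python3 - <<'E'
from h import *
snap('side','pics/s9.png'); snap('wrist','pics/w9.png')
s=cv2.imread('pics/s9.png')
a=cv2.resize(s[190:340,230:430],None,fx=2.9,fy=2.9,interpolation=cv2.INTER_CUBIC)
w=cv2.resize(cv2.imread('pics/w9.png'),(215,161))
b=cv2.resize(s,(212,159));t=cv2.resize(s[225:275,225:303],(215,138),interpolation=cv2.INTER_CUBIC)
im=np.zeros((600,800,3),np.uint8);im[:435,:580]=a;im[:161,582:797]=w;im[170:329,582:794]=b;im[340:478,582:797]=t
cv2.imwrite('pics/c9.png',im); o=telemetry.get_obs();print(o['force'],o['joint_vel'].round(3))
E
```

```text
[ -5.60237855 -12.7603658    0.62014064] [-0.001 -0.    -0.     0.002 -0.002  0.002]
```

View pics/c9.png

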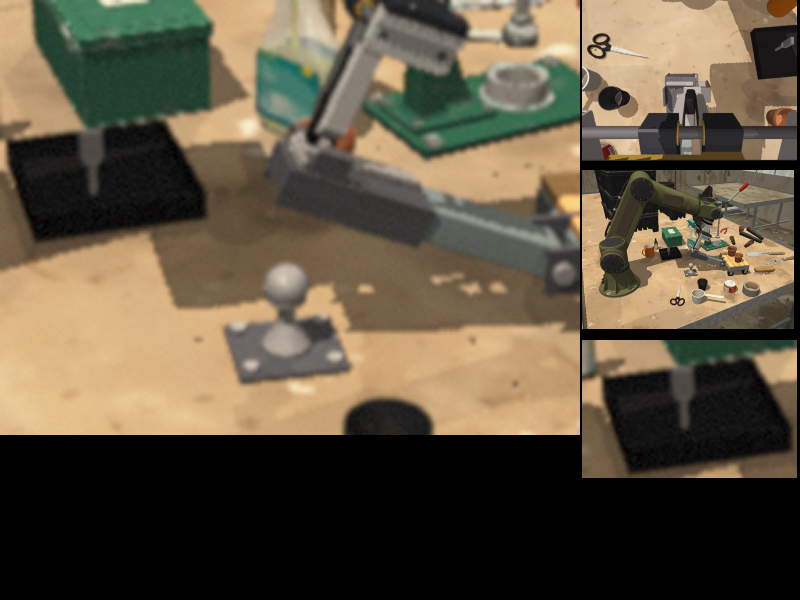

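The coupler is lifted clear of the bare ball (285,285) at about 0.41 rad, roughly 88 mm up. The pin stands in the tray at (92,165). The arm is steady and the latch is still against its stop, so I'm handing in.

```bash
python3 -c "
from h import *
print(ctrl.hand_in())"
```

```text
the job is handed in; nothing more can be done
None
```

I handed the job in with the locking pin standing in the seed tray, the latch pulled to its left stop, and the drawbar held steady in the gripper with the coupler about 88 mm (estimated from the 0.41 rad lift) above where it sat on the ball.

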